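Unlock, close and re-lock the cam-locked gluing jig

ROBOT

A 6-joint arm with a two-finger parallel gripper is mounted at the origin on a cart in front of the work surface, level with it; the furniture and walls round the work are solid. World frame = base frame: x ahead of the robot, y to its left, z up, the work surface at z = 0. Lengths are in m, angles in rad, forces in N, time in s.
With the tool pointing down it reaches from about 0.3 to 0.95 m from the base axis. Payload 3.1 kg.
Tool frame: the origin (TCP) lies midway between the tips of the shut fingers; the grasp point (between the pads) lies 19 mm behind it; z points along the fingers, y is the direction in which the jaws open and shut (so a half turn about z gives the same grasp; the last joint's range is limited). The gripper opens to 85 mm and grips with 20 to 120 N. Pads are 22 mm wide; open, the fingers measure 114 mm over their backs; the gripper's body (76 mm by 85 mm) begins 54 mm behind the grasp point. The pads swing forward as they close: fully open they stand 13 mm farther back than shut.
Start: joints at [1.252, 0.308, 1.634, -0, 1.2, -0.07], TCP at [0.154, 0.606, 0.231] pointing down, gripper open.
Joint ranges: [-3.06, 3.06], [-0.79, 1.96], [0.05, 2.63], [-1.19, 4.34], [0.05, 2.64], [-2.94, 2.94]. Speed limits (rad/s): [2.79, 2.79, 3.14, 3.14, 3.14, 3.14].

INTERFACE

Orientations are given as [roll, pitch, yaw] about the fixed x, y, z axes, in that order (R = Rz(yaw) Ry(pitch) Rx(roll)).
In Python, from cell import env, eyes gives the robot as it stands.
- The arm moves only by the tool step_arm, never from a script. Its argument "steps" is a list of rows, each a list of 7 numbers: the turn, a rotation vector about the tool's x, y, z in degrees, then the shift along the tool's x, y, z in units of 30 mm (1.0 is 30 mm), then the gripper command: -1 is shut, 1 is fully open, values between are in proportion. A call has 1 to 10 rows; each row is the pose to reach, as a shift and turn from the pose measured when the call began, along the tool's axes at that moment; what a row does not reach only later rows make up. A row lasts 1/8 s, in which the tool goes at most 62.5 mm and 10.7 degrees, less where a joint would pass 70% of its speed; a pose out of reach is approached as far as the arm can. A call with a gripper value outside its range is refused whole. The fingers move at their own pace and stop on an object; "grip_force" is the grip in N (left out, the last holds). Time passes only in rows, so rows that repeat a pose let the fingers close. It gives the time, the measured TCP pose, the force and the opening at its end, in the units of the state.
- env.get_obs(): the state, without advancing time (a new reading comes with each control period).
- eyes.get_image(name): name is "scene" or "top" or "wrist"; returns a dict with "pixels" (384x512x3 uint8, red, green, blue), "fx", "fy", "cx", "cy" (pixels), "world_to_cam" (4x4, takes a point from world to camera coordinates). Camera axes: x right, y up, looking along -z (the intrinsics and any distortion apply to the point x, -y, -z); pixel columns grow to the right and rows downward; lengths in m; the calibration is good to about 2 mm. A picture is of the moment at which its call begins. There is no depth.
- env.job_done(): hands the job in, once; it reports no verdict.
The state is a dict: "time": time; "qpos": joint angles; "dq": joint speeds; "effort": joint torques, N m; "position": TCP position; "tool_rot": TCP orientation; "wrist_force": force on the tool from outside, world axes, zero at the start; "wrist_torque": the same for the moment, N m; "finger_gap": finger opening in m.
Only numpy, scipy, OpenCV 4.12 (cv2) and the standard library are available. Lean on these libraries where they do the work, as an engineer would, in place of code of your own. Each camera call takes 0.05 s, during which the arm holds its last target.

TASK

Close the gluing jig on the blue bar: with the fingertips swing the red-gripped cam lever clockwise all the way to its stop, so that the cam shows its low side, then push the slide by its red plate fully forward until the bar is home against the fence, and swing the lever back all the way so that the cam locks the slide there. Only push: nothing is to be pinched or lifted, the fingers must not touch the bar (the slide moves it), and the things round the jig stay where they are.

Things in the scene. Friction and masses are not known exactly. Their poses are not given: they have to be found in the camera images.
- jig: Plywood gluing jig screwed to the bench (cannot move), plate 252 x 133 x 12 mm. Origin: underside, on the slide's centre line, beside the cam axis. +x: the way the slide is pushed forward; +y: toward the cam side; z up. The plate spans x -105 to +147, y -63 to +70 mm. A dark wooden fence 18 mm thick, 110 mm wide, top at z = 38 mm stands across its front, its face toward the slide at x = +117 mm. Dark guide rails beside the slide reach z = 34 mm.
- slide (a joint): Pale wooden follower slide in the jig: 0 m = fully back, 0.050 m = fully forward (hard stop), along the jig's +x. Drags with about 2 N. Its edge on the cam side has two notches: with the cam at 0 its nose sits in one of them: fully back, the slide can then creep forward 14 mm at most; fully forward, it is held within 1 mm. Its jaw (80 mm wide along y, top z = 44 mm) has its face at jig x = 45 mm + joint value; fully forward the gap to the fence is 22 mm.
- push_plate (a point): Centre of the red push plate that stands up at the back of the slide: 12 mm thick along the jig's x, 50 mm wide along y, top at z = 73 mm; this point is 18 mm below its top, at jig x = -86 mm + slide value, y = 0. Push on its back (-x) face. Its axes are the jig's.
- cam (a joint): Steel cam plate on an upright pivot. 0 rad = high point: its nose points to the slide and locks it; grows as it turns clockwise seen from above; 1.92 rad = stop at the low side, its round back toward the slide, which is then free (free from about 1.3 rad). Stays where it is left; stiff, about 4 N at the lever's grip. Turning it back with the slide nearly forward presses the slide the last few mm home.
- cam_axis (a point): Point on the cam's upright pivot axis, 42 mm above the bench, at jig x = 0, y = +42 mm.
- cam_grip (a point): Point on the axis of the red upright grip at the end of the cam lever: a round post of 18 mm diameter, from z = 37 to 73 mm, this point 18 mm below its top, 50 mm from the pivot axis. Under it the flat dark lever, 16 mm wide, top at z = 39 mm. Seen from the pivot it stands at 145 degrees from the jig's +x (anticlockwise from above) when the cam is at 0, at 35 degrees when the cam is at 1.92 rad.
- bar_mid (a point): Centre (half-way up) of the loose wooden bar with blue sides, 21 x 66 x 16 mm, lying across the jig between the jaw and the fence, long side along the jig's y. Home: against the fence, centre at jig x = 106 mm.
- sanding: Brown sanding block 60 x 99 x 23 mm, loose bystander; origin under its centre.
- marker: Red and white marker pen 17 x 135 x 16 mm, loose bystander; origin under its centre.
- clamp: Red spring clamp lying flat, 52 x 107 x 20 mm, loose bystander; origin under its centre.
- tape: Roll of masking tape 109 x 107 x 30 mm, loose bystander; origin under its centre.
- bar: The same blue-sided bar; origin under its centre, z up, its long side is its y axis.
Things that resemble listed ones, but are neither listed nor needed, are in the scene too. What is meant by the bar is not black, orange or purple, and is the smaller of those in its own colour.

How it is judged:
On the way, in this order (a step that is already met when the one before it is completed fails the run):
1. the cam has been turned to its low side while the slide was still back (value of joint cam above 1.6 rad and value of joint slide below 0.016 m), for 0.1 s.
2. the slide has been pushed forward with the cam still at its low side (value of joint slide above 0.044 m and value of joint cam above 1.3 rad), for 0.1 s.
At the end, for the whole second after the job is handed in: The slide is within 4 mm of fully forward, the cam is back within 0.25 rad of its high (locked) point, the bar lies flat on the jig within 3.5 mm of home against the fence and within 20 mm of the centre line, and all is at rest (value of joint slide above 0.046 m and value of joint cam below 0.25 rad and x of bar_mid in the frame of jig between 0.1025 and 0.1085 m and y of bar_mid in the frame of jig between -0.02 and 0.02 m and height (world z) of bar_mid below 0.024 m and velocity of joint cam between -0.05 and 0.05 rad/s and velocity of joint slide between -0.01 and 0.01 m/s); the robot touches nothing.
It fails at once if the slide is forced out of its rear notch while the cam is not at its low side (value of joint slide between 0.018 and 0.04 m and value of joint cam below 1.1 rad).
It fails at once if the fingers touch the bar (more than 1 N) (contact force between the fingers and bar above 1 N).
It fails at once if the bar is lifted more than 12 mm (height (world z) of bar_mid above 0.032 m).
It fails at once if the lever grip or the push plate is taken between the fingers ((x of the grasp point in the frame of cam_grip between -0.0075 and 0.0075 m and y of the grasp point in the frame of cam_grip between -0.0075 and 0.0075 m and z of the grasp point in the frame of cam_grip below 0.026 m) or (x of the grasp point in the frame of push_plate between -0.006 and 0.006 m and y of the grasp point in the frame of push_plate between -0.025 and 0.025 m and z of the grasp point in the frame of push_plate below 0.026 m)).
It fails at once if a bystander is moved more than 20 mm (distance of any of sanding, marker, clamp, tape from where it was at the start of the episode above 0.02 m).
It also fails if it takes over 64 s, if anything falls off the work surface, if the arm or the gripper's body presses on something with over 40 N, if the wrist force passes 120 N, or if a joint passes its speed limit or range.

## Working session

There is one attempt and no reset: what is moved stays moved. The work goes in short steps, Python scripts to look and compute and a tool call to move; the robot and the scene stay as the last step left them, time stands still between calls to the robot, and variables do not carry over. Pictures are saved under pics/ and viewed, and the job is handed in when it is done.

Besides the shell and the picture viewer there is one more tool, called after "Call:" by a JSON object that holds its "op" and its "data". step_arm: Moves the arm, as the interface text tells. Its arguments: {"type":"object","properties":{"steps":{"type":"array","items":{"type":"array","items":{"type":"number"}}},"grip_force":{"type":"number"}},"required":["steps"]}

```bash
mkdir -p pics; python3 - <<'E'
from cell import env, eyes
import cv2
o=env.get_obs(); print({k:o[k] for k in('time','position','tool_rot','finger_gap','wrist_force')})
for n in('scene','top','wrist'):
    im=eyes.get_image(n); cv2.imwrite(f'pics/{n}0.png',im['pixels'][:,:,::-1]); print(n,im['fx'],im['fy'],im['cx'],im['cy'],im['world_to_cam'],[k for k in im])
E
```

```text
{'time': 0.0, 'position': array([0.15369685, 0.60496373, 0.23005515]), 'tool_rot': array([-3.13931575e+00, -1.16817496e-04,  2.89279105e+00]), 'finger_gap': 0.08547617422633132, 'wrist_force': array([-0.57814155,  0.24433324, -0.21547479])}
scene 382.29293928511095 382.29293928511095 254.05069398709466 194.34562897140086 [[-0.51202491 -0.85869737 -0.02166379  0.55479823]
 [ 0.38999626 -0.25487071  0.88484114 -0.14534945]
 [-0.76533222  0.44461191  0.46538891 -0.96358337]
 [ 0.          0.          0.          1.        ]] ['pixels', 'fx', 'fy', 'cx', 'cy', 'world_to_cam']
top 493.06248788712094 493.06248788712094 253.10351086699418 187.30408273701886 [[-0.02736406 -0.99959747  0.00749104  0.38958469]
 [ 0.99554332 -0.02657499  0.0904835  -0.41814567]
 [-0.090248    0.00993365  0.99586978 -1.74770404]
 [ 0.          0.          0.          1.        ]] ['pixels', 'fx', 'fy', 'cx', 'cy', 'world_to_cam']
wrist 286.67246525958996 286.67246525958996 254.34868398176147 190.3103621559932 [[ 0.24746669  0.96889323 -0.00247795 -0.62407326]
 [-0.91977375  0.23411546 -0.31497015  0.04078511]
 [-0.30459232  0.08022377  0.94909834 -0.38150878]
 [ 0.          0.          0.          1.        ]] ['pixels', 'fx', 'fy', 'cx', 'cy', 'world_to_cam']
```

View pics/scene0.png

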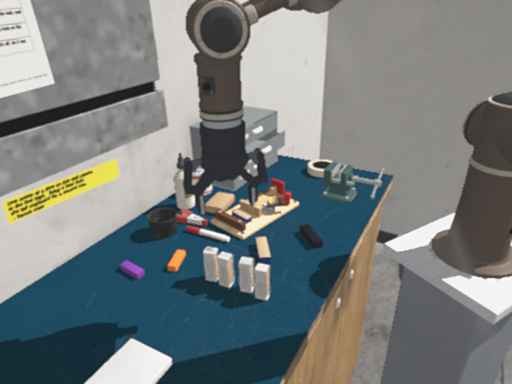

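View pics/top0.png

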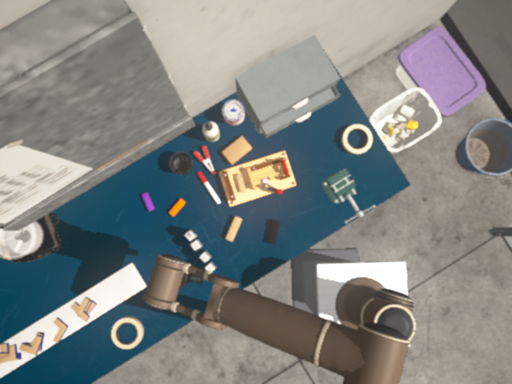

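View pics/wrist0.png

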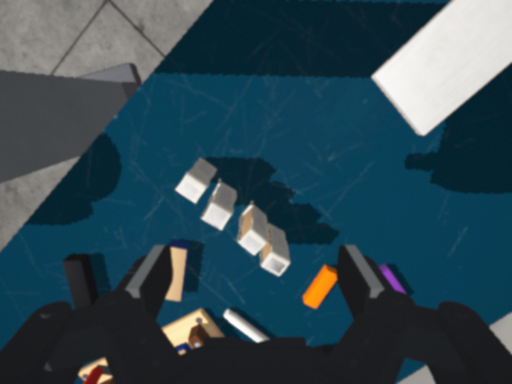

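```bash
python3 - <<'E'
import cv2
t=cv2.imread('pics/top0.png')[130:260,160:320]; cv2.imwrite('pics/topc.png',cv2.resize(t,None,fx=5,fy=5,interpolation=cv2.INTER_CUBIC)[:600,:800])
t=cv2.imread('pics/scene0.png')[150:260,160:340]; cv2.imwrite('pics/scc.png',cv2.resize(t,None,fx=4.4,fy=4.4,interpolation=cv2.INTER_CUBIC))
E
```

```text
(no output)
```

View pics/topc.png

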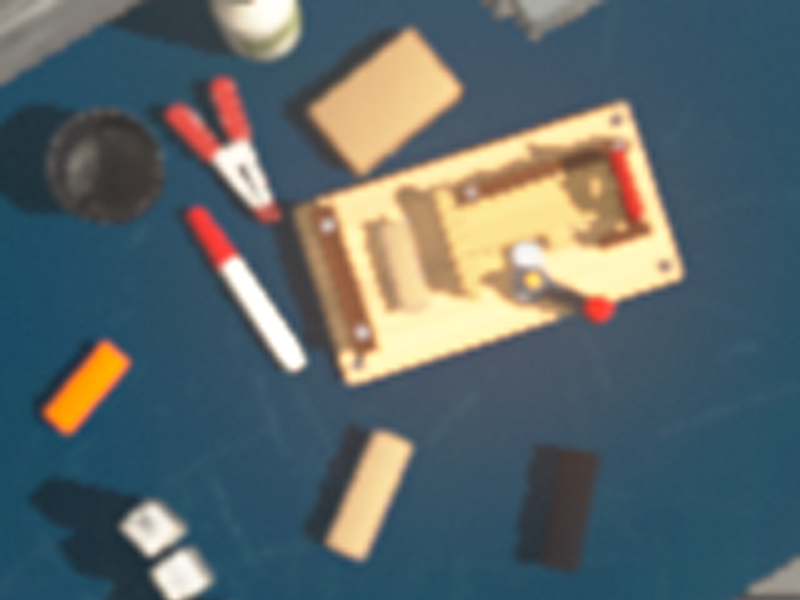

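View pics/scc.png

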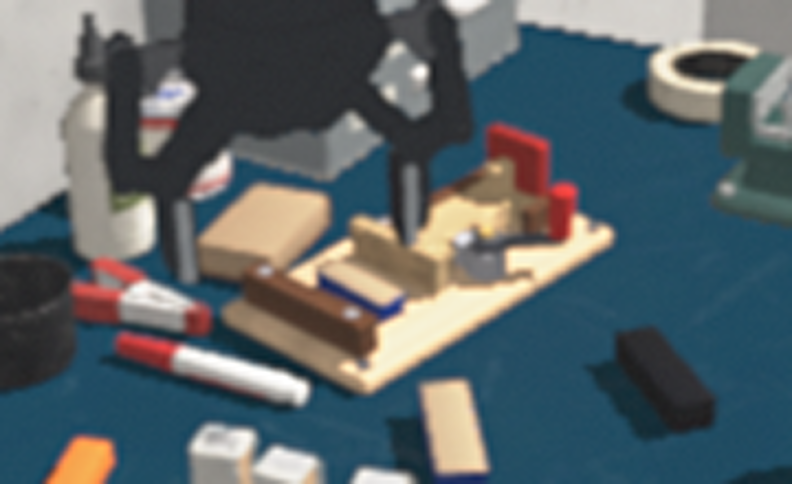

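```bash
cat > h.py <<'E'
import numpy as np, cv2
def ray(im,u,v):
    W=np.array(im['world_to_cam']);R=W[:3,:3];t=W[:3,3]
    d=R.T@np.array([(u-im['cx'])/im['fx'],-(v-im['cy'])/im['fy'],-1.]);return -R.T@t,d
def onz(im,u,v,z):
    c,d=ray(im,u,v);return c+d*(z-c[2])/d[2]
def proj(im,p):
    W=np.array(im['world_to_cam']);q=W[:3,:3]@np.array(p)+W[:3,3]
    return np.array([im['cx']+im['fx']*q[0]/-q[2],im['cy']-im['fy']*q[1]/-q[2]])
def rigid(J,P): # 2D jig->world
    J=np.array(J);P=np.array(P);a=J-J.mean(0);b=P-P.mean(0)
    th=np.arctan2((a[:,0]*b[:,1]-a[:,1]*b[:,0]).sum(),(a*b).sum())
    R=np.array([[np.cos(th),-np.sin(th)],[np.sin(th),np.cos(th)]]);t=P.mean(0)-R@J.mean(0)
    return th,R,t,P-(J@R.T+t)
def reds(im,amin=3):
    h=cv2.cvtColor(im['pixels'],cv2.COLOR_RGB2HSV)
    m=(((h[...,0]<8)|(h[...,0]>172))&(h[...,1]>150)&(h[...,2]>90)).astype(np.uint8)
    n,l,s,c=cv2.connectedComponentsWithStats(m)
    return [(c[i].round(2),s[i].tolist()) for i in range(1,n) if s[i][4]>=amin]
E
python3 - <<'E'
from cell import env, eyes
from h import *
im=eyes.get_image('top')
J=[(147,70),(147,-63),(-105,-63),(-105,70)]
px=[(348,385),(297,205),(627,102),(683,275)]
P=[onz(im,160+(u-2)/5,130+(v-2)/5,.012)[:2]*1000 for u,v in px]
th,R,t,r=rigid(J,P);print(np.degrees(th),t,r)
for n in('top','scene'): print(n,*reds(eyes.get_image(n)),sep='\n')
def W(x,y):return R@[x,y]+t
print('grip',W(50*np.cos(np.radians(145)),42+50*np.sin(np.radians(145))),'plate',W(-86,0),'bar home',W(106,0))
print(onz(im,160+599/5,130+309/5,.073),onz(im,160+628/5,130+185/5,.073))
E
```

```text
106.0724866887767 [471.85999504 342.43643739] [[-1.88180093  1.15340082]
 [ 0.96381457 -1.94937587]
 [-0.05964212  0.03601446]
 [ 0.97762848  0.75996059]]
top
(array([205.41, 151.26]), [203, 146, 6, 11, 34])
(array([197.89, 156.06]), [194, 152, 9, 9, 35])
(array([284.7 , 166.87]), [282, 160, 6, 15, 47])
(array([201.61, 176.76]), [198, 172, 9, 11, 46])
(array([279.16, 191.32]), [277, 190, 6, 4, 19])
scene
(array([281.2 , 189.39]), [271, 179, 20, 25, 176])
(array([186.58, 211.17]), [183, 210, 8, 4, 12])
(array([181.96, 217.88]), [177, 215, 9, 7, 25])
(array([204.62, 222.85]), [203, 221, 4, 4, 13])
(array([192.94, 229.06]), [187, 227, 12, 6, 50])
grip [415.2830978  283.51211532] plate [495.66937516 259.79798739] bar home [442.51354977 444.29313157]
[0.40538345 0.28663539 0.073     ] [0.49143131 0.26364433 0.073     ]
```

```bash
python3 - <<'E'
from cell import env, eyes
from h import *
from scipy.spatial.transform import Rotation as Ro
im=eyes.get_image('wrist');o=env.get_obs()
T=Ro.from_euler('xyz',o['tool_rot']).as_matrix();c,d=ray(im,256,192)
print('cam rel tool',T.T@(c-o['position']),'axis',T.T@d)
# target: move so the optical axis hits jig near centre at z=.04
tgt=np.array([.455,.33]);h=onz(im,256,170,.04);print(h,'shift tool',T.T@np.array([tgt[0]-h[0],tgt[1]-h[1],0])/.03)
E
```

```text
cam rel tool [ 0.08065269  0.00048437 -0.14307228] axis [-0.32070778  0.00472517  0.94720226]
[0.15880319 0.60644462 0.04      ] shift tool [-1.18382289e+01 -6.49998959e+00  2.74163582e-03]
```

Call:
{"op": "step_arm", "data": {"steps": [[0,0,0,-2,-1.1,0,-0.7],[0,0,0,-4,-2.2,0,-0.7],[0,0,0,-6,-3.3,0,-0.7],[0,0,0,-8,-4.4,0,-0.7],[0,0,0,-10,-5.5,0,-0.7],[0,0,0,-12,-6.5,0,-0.7],[0,0,0,-13,-6.5,0,-0.7],[0,0,0,-13,-6.5,0,-0.7],[0,0,0,-13,-6.5,0,-0.7],[0,0,0,-13,-6.5,0,-0.7]]}}

```text
time: 1.6
position: [0.4825, 0.3214, 0.2309]
tool_rot: [-3.141, -0.001, 2.894]
wrist_force: [-0.4, 1.0, 1.0]
finger_gap: 0.0131
```

```bash
python3 - <<'E'
from cell import env, eyes
import cv2,pickle
from h import *
o=env.get_obs(); print({k:o[k] for k in('time','position','tool_rot','finger_gap','wrist_force')})
im=eyes.get_image('wrist'); pickle.dump(im,open('w1.pkl','wb'))
cv2.imwrite('pics/wrist1.png',cv2.resize(im['pixels'][:,:,::-1],(800,600),interpolation=cv2.INTER_CUBIC))
print(*reds(im,20),sep='\n')
E
```

```text
{'time': 1.6, 'position': array([0.48247349, 0.32136531, 0.2308569 ]), 'tool_rot': array([-3.14077141e+00, -9.59100320e-04,  2.89447448e+00]), 'finger_gap': 0.013059563962825404, 'wrist_force': array([-0.36972827,  1.00447518,  0.99947047])}
(array([444.45, 104.61]), [428, 87, 32, 34, 475])
(array([206.26, 112.37]), [196, 104, 22, 18, 291])
(array([410.39, 125.75]), [404, 121, 17, 12, 100])
(array([458.4 , 162.05]), [445, 150, 29, 25, 307])
(array([435.91, 179.38]), [423, 164, 26, 31, 452])
(array([209.24, 190.64]), [193, 168, 34, 47, 684])
(array([376.78, 283.2 ]), [362, 276, 33, 15, 119])
```

View pics/wrist1.png

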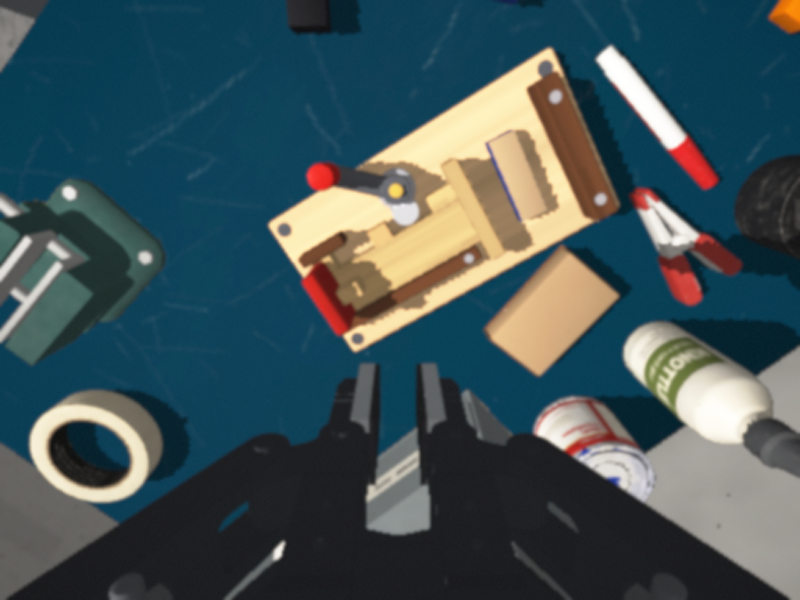

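```bash
python3 - <<'E'
import pickle
from h import *
im=pickle.load(open('w1.pkl','rb'))
J=[(147,70),(147,-63),(-105,-63),(-105,70)]
px=[(551,47),(621,207),(356,353),(269,222)]
s=1.5625
f=lambda u,v,z:onz(im,(u+.5)/s-.5,(v+.5)/s-.5,z)[:2]*1000
P=[f(u,v,.012) for u,v in px]
th,R,t,r=rigid(J,P);print(np.degrees(th),t,r)
inv=lambda p:(R.T@(np.array(p)-t)).round(1)
for n,u,v,z in [('griptop',322,175,.073),('pivot',396,190,.05),('plate top c',331,297,.073),('jaw face c',490,204,.044),('bar mid top',519,175,.028)]:
    print(n,f(u,v,z),inv(f(u,v,z)))
W=lambda x,y:(R@[x,y]+t).round(1)
print('grip0',W(50*np.cos(np.radians(145)),42+50*np.sin(np.radians(145))),'axis',W(0,42))
E
```

```text
106.3096897930597 [471.49683145 345.47932451] [[ 0.80957136 -1.70765395]
 [-0.14817999 -1.01879572]
 [ 0.29937363  0.80463355]
 [-0.960765    1.92181612]]
griptop [407.69318244 289.8275581 ] [-35.5  76.9]
pivot [430.5587726  333.48453723] [-0.  42.7]
plate top c [489.03515969 271.20367619] [-76.2   4. ]
jaw face c [457.41810689 397.03324932] [53.4 -1. ]
bar mid top [444.29161138 424.58677228] [83.6  3.9]
grip0 [415.2 286.3] axis [431.2 333.7]
```

```bash
cat >> h.py <<'E'
from scipy.spatial.transform import Rotation as Ro
TH=np.radians(106.2);OR=np.array([471.7,345.])
RJ=np.array([[np.cos(TH),-np.sin(TH)],[np.sin(TH),np.cos(TH)]])
def jw(x,y): return (RJ@[x,y]+OR)/1000
def rows(obs,targets): # targets (x,y,z m, yaw deg) tool down -> rows
    T=Ro.from_euler('xyz',obs['tool_rot'])
    for x,y,z,yaw in targets:
        G=Ro.from_euler('xyz',[np.pi,0,np.radians(yaw)])
        rv=np.degrees((T.inv()*G).as_rotvec()); s=T.inv().apply(np.array([x,y,z])-obs['position'])/.03
        print(rv.round(1).tolist(),s.round(2).tolist())
def grip_t(phi,off,z=.047): # tcp offset 'off' mm along clockwise tangent; (-) behind
    p=np.radians(phi);g=np.array([50*np.cos(p),42+50*np.sin(p)])+off*np.array([np.sin(p),-np.cos(p)])
    w=jw(*g);return (w[0],w[1],z,phi+np.degrees(TH)-90)
E
python3 - <<'E'
from cell import env
from h import *
rows(env.get_obs(),[grip_t(135.5,-34,z) for z in(.23,.1,.047)])
E
```

```text
[-0.0, -0.0, 14.2] [1.06, -1.93, 0.03]
[-0.0, -0.0, 14.2] [1.05, -1.93, 4.37]
[-0.0, -0.0, 14.2] [1.05, -1.92, 6.13]
```

Call:
{"op": "step_arm", "data": {"steps": [[0,0,7,0.5,-1,0,-0.72],[0,0,14.2,1.05,-1.93,0,-0.72],[0,0,14.2,1.05,-1.93,1.5,-0.72],[0,0,14.2,1.05,-1.93,3,-0.72],[0,0,14.2,1.05,-1.93,4.2,-0.72],[0,0,14.2,1.05,-1.93,4.2,-0.72],[0,0,14.2,1.05,-1.93,4.2,-0.72]]}}

```text
time: 2.52
position: [0.4382, 0.2741, 0.1063]
tool_rot: [3.141, 0.001, 2.648]
wrist_force: [1.2, -1.2, 0.8]
finger_gap: 0.0119
```

```bash
python3 - <<'E'
from cell import env, eyes
import cv2,pickle
from h import *
o=env.get_obs(); print({k:o[k] for k in('time','position','tool_rot','finger_gap','wrist_force')})
im=eyes.get_image('wrist'); pickle.dump(im,open('w2.pkl','wb'))
cv2.imwrite('pics/wrist2.png',cv2.resize(im['pixels'][:,:,::-1],(800,600),interpolation=cv2.INTER_CUBIC))
g=grip_t(135.5,0);print('grip',g,proj(im,[g[0],g[1],.073])*1.5625,'axis',proj(im,[*jw(0,42),.045])*1.5625)
rows(o,[grip_t(135.5,-34,z) for z in (.105,.047)])
E
```

```text
{'time': 2.525, 'position': array([0.43816369, 0.27406768, 0.10630955]), 'tool_rot': array([3.14079697e+00, 6.20454358e-04, 2.64836097e+00]), 'finger_gap': 0.011852060925266352, 'wrist_force': array([ 1.23820322, -1.19435605,  0.83421083])}
grip (np.float64(0.40766325474921256), np.float64(0.2892585058708943), 0.047, np.float64(151.7)) [393.52507256 269.54854878] axis [501.23294473 254.04658597]
[0.0, 0.0, 0.0] [0.0, -0.04, 0.04]
[0.0, 0.0, 0.0] [0.0, -0.04, 1.98]
```

View pics/wrist2.png

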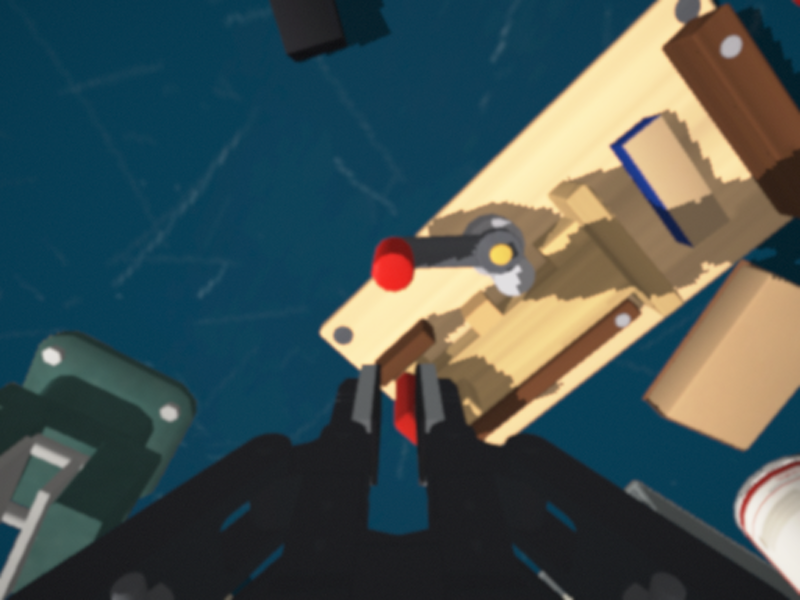

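Call:
{"op": "step_arm", "data": {"steps": [[0,0,0,0,0,1,-0.72],[0,0,0,0,0,1.97,-0.72],[0,0,0,0,0,1.97,-0.72],[0,0,0,0.3,0,1.97,-0.72],[0,0,0,0.3,0,1.97,-0.72]]}}

```text
time: 3.2
position: [0.4316, 0.2795, 0.0495]
tool_rot: [3.137, 0.003, 2.649]
wrist_force: [0.6, 0.1, 0.3]
finger_gap: 0.0117
```

```bash
python3 - <<'E'
from cell import env, eyes
import cv2,pickle
from h import *
o=env.get_obs(); print({k:o[k] for k in('time','position','tool_rot','finger_gap','wrist_force')})
im=eyes.get_image('wrist')
cv2.imwrite('pics/wrist3.png',cv2.resize(im['pixels'][:,:,::-1],(800,600),interpolation=cv2.INTER_CUBIC))
rows(o,[grip_t(p,-18) for p in np.arange(135.5,33,-7)])
E
```

```text
{'time': 3.2, 'position': array([0.43163888, 0.27954351, 0.04951776]), 'tool_rot': array([3.13718514e+00, 2.99252282e-03, 2.64893706e+00]), 'finger_gap': 0.011712358986736048, 'wrist_force': array([0.59020492, 0.10105085, 0.34123671])}
[0.3, 0.2, 0.1] [0.26, -0.09, 0.08]
[0.3, 0.2, 7.1] [0.47, -0.15, 0.08]
[0.3, 0.1, 14.1] [0.68, -0.19, 0.08]
[0.3, 0.1, 21.1] [0.89, -0.2, 0.08]
[0.3, 0.1, 28.1] [1.11, -0.18, 0.08]
[0.3, 0.1, 35.1] [1.32, -0.14, 0.08]
[0.3, 0.1, 42.1] [1.53, -0.07, 0.08]
[0.3, 0.1, 49.1] [1.72, 0.03, 0.08]
[0.3, 0.0, 56.1] [1.9, 0.15, 0.08]
[0.3, 0.0, 63.1] [2.07, 0.28, 0.08]
[0.3, -0.0, 70.1] [2.22, 0.44, 0.08]
[0.3, -0.0, 77.1] [2.35, 0.62, 0.08]
[0.3, -0.0, 84.1] [2.45, 0.8, 0.08]
[0.3, -0.1, 91.1] [2.53, 1.0, 0.08]
[0.3, -0.1, 98.1] [2.59, 1.21, 0.08]
```

View pics/wrist3.png

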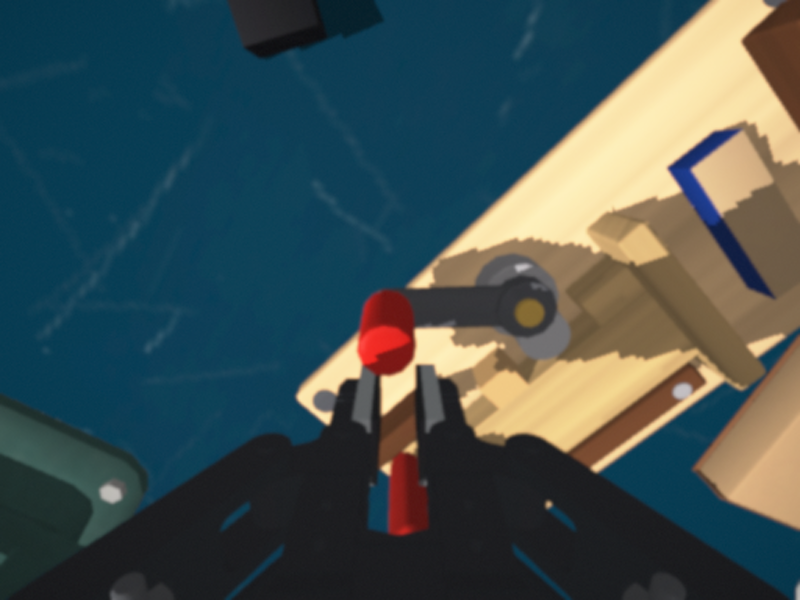

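Call:
{"op": "step_arm", "data": {"steps": [[0,0,0,0.15,-0.1,0.06,-0.72],[0,0,7,0.47,-0.15,0.06,-0.72],[0,0,14,0.68,-0.19,0.06,-0.72],[0,0,21,0.89,-0.2,0.06,-0.72],[0,0,28,1.11,-0.18,0.06,-0.72],[0,0,35,1.32,-0.14,0.06,-0.72],[0,0,42,1.53,-0.07,0.06,-0.72],[0,0,42,1.53,-0.07,0.06,-0.72]]}}

```text
time: 4.25
position: [0.39, 0.2987, 0.0476]
tool_rot: [3.137, 0.0, 1.918]
wrist_force: [-0.7, -2.6, 1.0]
finger_gap: 0.0116
```

```bash
python3 - <<'E'
from cell import env, eyes
import cv2,pickle
from h import *
o=env.get_obs(); print({k:o[k] for k in('time','position','tool_rot','finger_gap','wrist_force')})
im=eyes.get_image('wrist')
cv2.imwrite('pics/wrist4.png',cv2.resize(im['pixels'][:,:,::-1],(800,600),interpolation=cv2.INTER_CUBIC))
rows(o,[grip_t(p,-18) for p in np.arange(93.5,29,-7)])
E
```

```text
{'time': 4.25, 'position': array([0.38995367, 0.29874087, 0.04760117]), 'tool_rot': array([3.13701957e+00, 2.71849772e-04, 1.91808867e+00]), 'finger_gap': 0.0115550210232619, 'wrist_force': array([-0.69710617, -2.64187518,  1.04253087])}
[0.3, 0.0, 0.2] [0.02, 0.02, 0.02]
[0.3, -0.0, 7.2] [0.23, -0.04, 0.02]
[0.3, -0.0, 14.2] [0.44, -0.07, 0.02]
[0.3, -0.0, 21.2] [0.66, -0.08, 0.02]
[0.3, -0.0, 28.2] [0.87, -0.06, 0.02]
[0.3, -0.1, 35.2] [1.08, -0.02, 0.02]
[0.3, -0.1, 42.2] [1.29, 0.05, 0.02]
[0.3, -0.1, 49.2] [1.48, 0.15, 0.02]
[0.2, -0.1, 56.2] [1.66, 0.26, 0.02]
[0.2, -0.1, 63.2] [1.83, 0.4, 0.02]
```

View pics/wrist4.png

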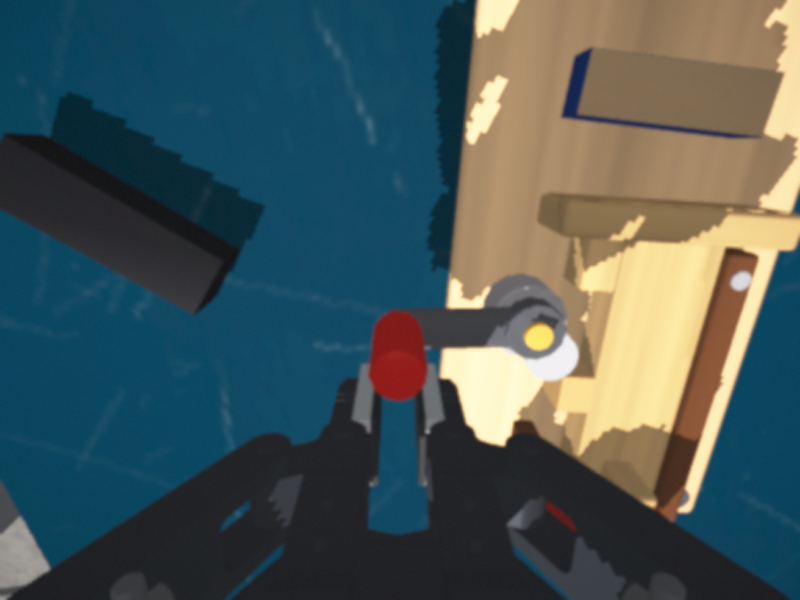

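Call:
{"op": "step_arm", "data": {"steps": [[0,0,7,0.23,-0.04,0,-0.72],[0,0,14,0.44,-0.07,0,-0.72],[0,0,21,0.66,-0.08,0,-0.72],[0,0,28,0.87,-0.06,0,-0.72],[0,0,35,1.08,-0.02,0,-0.72],[0,0,42,1.29,0.05,0,-0.72],[0,0,49,1.48,0.15,0,-0.72],[0,0,56,1.66,0.26,0,-0.72],[0,0,58,1.75,0.3,0,-0.72],[0,0,58,1.75,0.3,0,-0.72]]}}

```text
time: 5.55
position: [0.3805, 0.3503, 0.0474]
tool_rot: [3.139, -0.002, 0.908]
wrist_force: [0.9, -3.5, 0.9]
finger_gap: 0.012
```

```bash
python3 - <<'E'
from cell import env, eyes
import cv2,pickle
from h import *
o=env.get_obs(); print({k:o[k] for k in('time','position','tool_rot','finger_gap','wrist_force')})
im=eyes.get_image('wrist')
cv2.imwrite('pics/wrist5.png',cv2.resize(im['pixels'][:,:,::-1],(800,600),interpolation=cv2.INTER_CUBIC))
rows(o,[grip_t(p,-18) for p in (37,35,33)])
E
```

```text
{'time': 5.55, 'position': array([0.38051132, 0.35031948, 0.04744678]), 'tool_rot': array([ 3.13862699e+00, -2.17090724e-03,  9.08128472e-01]), 'finger_gap': 0.012042190092399607, 'wrist_force': array([ 0.88684167, -3.46053517,  0.89268084])}
[0.2, -0.1, -1.2] [-0.04, 0.03, 0.01]
[0.2, -0.1, 0.8] [0.02, 0.01, 0.01]
[0.2, -0.1, 2.8] [0.08, -0.01, 0.02]
```

View pics/wrist5.png

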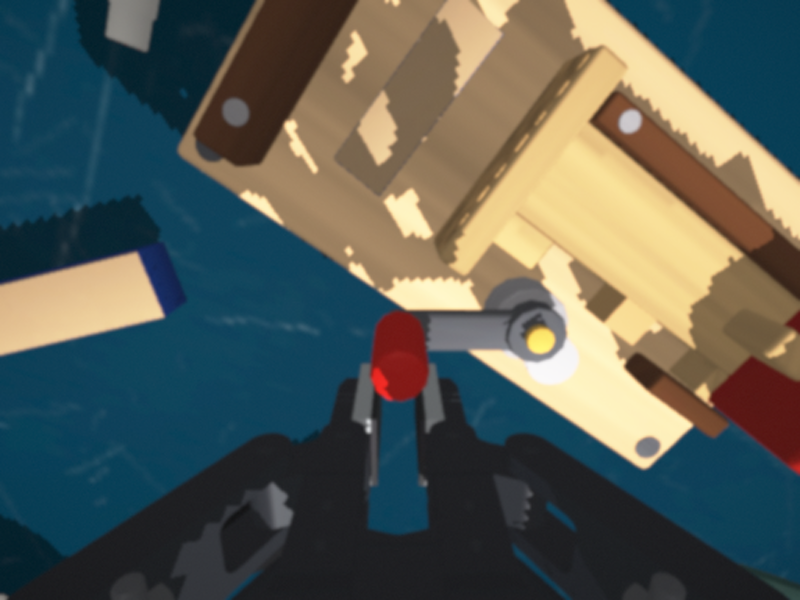

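Call:
{"op": "step_arm", "data": {"steps": [[0,0,2,0.12,0,0,-0.72],[0,0,2,0.16,0,0,-0.72],[0,0,2,0.16,0,0,-0.72]]}}

```text
time: 5.98
position: [0.3806, 0.3512, 0.0466]
tool_rot: [3.14, 0.007, 0.874]
wrist_force: [-4.0, -9.2, 6.5]
finger_gap: 0.012
```

```bash
python3 - <<'E'
from cell import env, eyes
from h import *
o=env.get_obs(); print({k:o[k] for k in('time','position','tool_rot','finger_gap','wrist_force')})
a=np.radians(106.2-90)
b=(*jw(-76-50,0),.047,106.2)
rows(o,[(o['position'][0]-.03*np.cos(.9),o['position'][1]-.03*np.sin(.9),.047,52),(o['position'][0]-.02,o['position'][1]-.02,.12,52),(*b[:2],.12,106.2),b])
E
```

```text
{'time': 5.975, 'position': array([0.38055554, 0.35116623, 0.04656175]), 'tool_rot': array([3.14003844, 0.00666014, 0.87388293]), 'finger_gap': 0.012038558964830574, 'wrist_force': array([-3.97985374, -9.17789065,  6.53229794])}
[0.1, 0.4, -1.9] [-1.0, 0.03, -0.01]
[0.1, 0.4, -1.9] [-0.96, -0.08, -2.44]
[-0.1, 0.4, -56.1] [-0.56, 5.95, -2.43]
[-0.1, 0.4, -56.1] [-0.55, 5.95, -0.0]
```

Call:
{"op": "step_arm", "data": {"steps": [[0,0,0,-0.7,0,0,-0.72],[0,0,0,-1,0,-1,-0.72],[0,0,0,-1,0,-2.43,-0.72],[0,0,-10,-1,1,-2.43,-0.72],[0,0,-20,-0.9,2.5,-2.43,-0.72],[0,0,-30,-0.8,4,-2.43,-0.72],[0,0,-40,-0.6,5.95,-2.43,-0.72],[0,0,-50,-0.56,5.95,-2.43,-0.72],[0,0,-56,-0.56,5.95,-2.43,-0.72],[0,0,-56,-0.56,5.95,-2.43,-0.72]]}}

```text
time: 7.22
position: [0.5073, 0.2247, 0.1199]
tool_rot: [-3.138, 0.004, 1.85]
wrist_force: [0.2, 0.2, 0.3]
finger_gap: 0.0121
```

```bash
python3 - <<'E'
from cell import env, eyes
import cv2
from h import *
o=env.get_obs(); print({k:o[k] for k in('time','position','tool_rot','finger_gap','wrist_force')})
im=eyes.get_image('wrist')
cv2.imwrite('pics/wrist6.png',cv2.resize(im['pixels'][:,:,::-1],(800,600),interpolation=cv2.INTER_CUBIC))
rows(o,[(*jw(-126,0),.12,106.2),(*jw(-126,0),.047,106.2)])
E
```

```text
{'time': 7.225, 'position': array([0.50728314, 0.22468262, 0.11987865]), 'tool_rot': array([-3.13809776,  0.00364354,  1.84965695]), 'finger_gap': 0.012099639797383375, 'wrist_force': array([0.1518175 , 0.22445417, 0.29634217])}
[-0.2, 0.2, -0.2] [-0.02, -0.02, -0.0]
[-0.2, 0.2, -0.2] [-0.01, -0.01, 2.43]
```

View pics/wrist6.png

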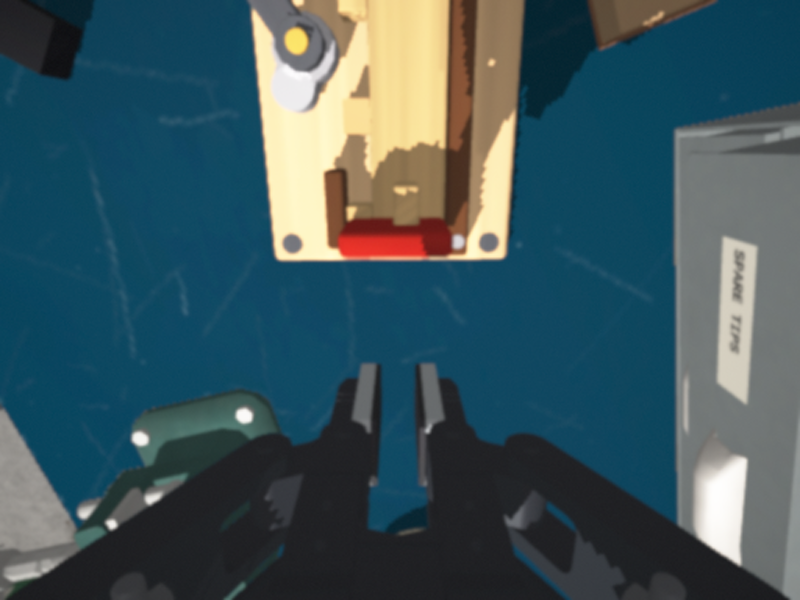

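Call:
{"op": "step_arm", "data": {"steps": [[0,0,0,0,0,1.2,-0.72],[0,0,0,0,0,2.4,-0.72],[0,0,0,0,0,2.4,-0.72],[0,0,0,0.4,0,2.4,-0.72],[0,0,0,0.8,0,2.4,-0.72],[0,0,0,1.1,0,2.4,-0.72],[0,0,0,1.3,0,2.4,-0.72],[0,0,0,1.5,0,2.4,-0.72],[0,0,0,1.6,0,2.4,-0.72]]}}

```text
time: 8.4
position: [0.4938, 0.2708, 0.0479]
tool_rot: [-3.138, 0.004, 1.85]
wrist_force: [1.3, -1.5, 2.0]
finger_gap: 0.0119
```

```bash
python3 - <<'E'
from cell import env, eyes
import cv2
from h import *
o=env.get_obs(); print({k:o[k] for k in('time','position','tool_rot','finger_gap','wrist_force')})
im=eyes.get_image('wrist')
cv2.imwrite('pics/wrist7.png',cv2.resize(im['pixels'][:,:,::-1],(800,600),interpolation=cv2.INTER_CUBIC))
rows(o,[(*jw(x,0),.047,106.2) for x in(-60,-53,-51)])
E
```

```text
{'time': 8.4, 'position': array([0.4937729 , 0.27079695, 0.0478615 ]), 'tool_rot': array([-3.13824446,  0.00399271,  1.84959236]), 'finger_gap': 0.0118820113244286, 'wrist_force': array([ 1.31894984, -1.45801541,  1.97156118])}
[-0.2, 0.2, -0.2] [0.58, -0.02, 0.03]
[-0.2, 0.2, -0.2] [0.81, -0.02, 0.03]
[-0.2, 0.2, -0.2] [0.88, -0.02, 0.03]
```

View pics/wrist7.png

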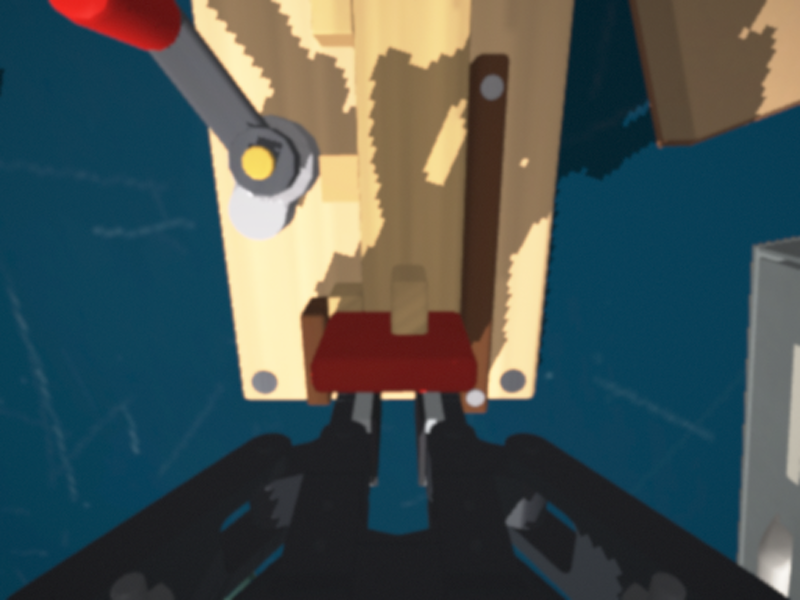

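Call:
{"op": "step_arm", "data": {"steps": [[0,0,0,0.2,0,0.02,-0.72],[0,0,0,0.4,0,0.02,-0.72],[0,0,0,0.6,0,0.02,-0.72],[0,0,0,0.7,0,0.02,-0.72],[0,0,0,0.8,0,0.02,-0.72],[0,0,0,0.85,0,0.02,-0.72],[0,0,0,0.85,0,0.02,-0.72]]}}

```text
time: 9.32
position: [0.4865, 0.2939, 0.0469]
tool_rot: [-3.137, 0.007, 1.851]
wrist_force: [0.7, -7.0, 2.7]
finger_gap: 0.0121
```

```bash
python3 - <<'E'
from cell import env, eyes
import cv2
from h import *
o=env.get_obs(); print({k:o[k] for k in('time','position','tool_rot','finger_gap','wrist_force')})
im=eyes.get_image('wrist')
cv2.imwrite('pics/wrist8.png',cv2.resize(im['pixels'][:,:,::-1],(800,600),interpolation=cv2.INTER_CUBIC))
print(RJ.T@(o['position'][:2]*1000-OR))
E
```

```text
{'time': 9.325, 'position': array([0.48651873, 0.29393577, 0.04687292]), 'tool_rot': array([-3.13657079,  0.00656323,  1.85083241]), 'finger_gap': 0.012073939214687827, 'wrist_force': array([ 0.72430868, -7.01500295,  2.69982906])}
[-5.31709542e+01  1.61324519e-02]
```

View pics/wrist8.png

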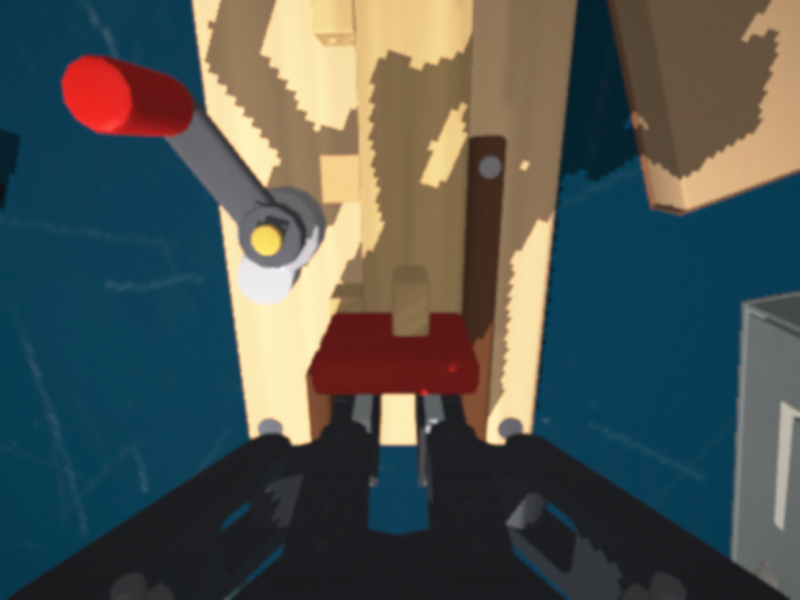

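Call:
{"op": "step_arm", "data": {"steps": [[0,0,0,0.1,0,0,-0.72],[0,0,0,0.2,0,0,-0.72],[0,0,0,0.2,0,0,-0.72]]}}

```text
time: 9.75
position: [0.4865, 0.294, 0.047]
tool_rot: [-3.135, 0.017, 1.855]
wrist_force: [6.0, -20.7, 5.2]
finger_gap: 0.0121
```

```bash
python3 - <<'E'
from cell import env, eyes
import cv2
from h import *
o=env.get_obs(); print({k:o[k] for k in('time','position','tool_rot','finger_gap','wrist_force')})
print(RJ.T@(o['position'][:2]*1000-OR))
# next: retreat, lift, over to the other side of the grip at phi=35
g=grip_t(35,36)
j=RJ.T@(np.array(g[:2])*1000-OR);print('jig pos',j)
rows(o,[(*jw(-75,0),.047,106.2),(*jw(-75,0),.12,106.2),(*g[:2],.12,g[3]),g])
E
```

```text
{'time': 9.75, 'position': array([0.48649847, 0.29400057, 0.0470176 ]), 'tool_rot': array([-3.13510781,  0.01665065,  1.85470676]), 'finger_gap': 0.012126934471827163, 'wrist_force': array([  5.99183051, -20.69796604,   5.23107745])}
[-5.31030702e+01  1.75090738e-02]
jig pos [61.60635392 41.18934822]
[-0.4, 1.0, 0.1] [-0.73, -0.0, 0.01]
[-0.4, 1.0, 0.1] [-0.77, -0.02, -2.42]
[0.1, 1.1, 55.1] [3.78, -1.38, -2.49]
[0.1, 1.1, 55.1] [3.82, -1.37, -0.05]
```

Call:
{"op": "step_arm", "data": {"steps": [[0,0,0,-0.7,0,0,-0.72],[0,0,0,-0.8,0,-1.2,-0.72],[0,0,0,-0.8,0,-2.45,-0.72],[0,0,10,0,-0.3,-2.45,-0.72],[0,0,20,1.2,-0.6,-2.45,-0.72],[0,0,30,2.4,-1,-2.45,-0.72],[0,0,40,3.6,-1.38,-2.45,-0.72],[0,0,50,3.8,-1.38,-2.45,-0.72],[0,1,55,3.8,-1.38,-2.45,-0.72],[0,1,55,3.8,-1.38,-2.45,-0.72]]}}

```text
time: 11.0
position: [0.4143, 0.3936, 0.1186]
tool_rot: [3.14, -0.0, 0.896]
wrist_force: [-0.2, -0.5, -0.4]
finger_gap: 0.0121
```

```bash
python3 - <<'E'
from cell import env, eyes
import cv2
from h import *
o=env.get_obs(); print({k:o[k] for k in('time','position','tool_rot','finger_gap','wrist_force')})
for n in('wrist','scene'):
    im=eyes.get_image(n)['pixels'][:,:,::-1]
    if n=='scene': im=im[140:270,160:340]
    cv2.imwrite(f'pics/{n}9.png',cv2.resize(im,(800,600),interpolation=cv2.INTER_CUBIC))
g=grip_t(35,36)
rows(o,[(*g[:2],.12,g[3]),g])
E
```

```text
{'time': 11.0, 'position': array([0.41428158, 0.39362237, 0.11861627]), 'tool_rot': array([ 3.14034448e+00, -5.98951809e-05,  8.95733280e-01]), 'finger_gap': 0.012086921073766946, 'wrist_force': array([-0.23203891, -0.45181359, -0.38592669])}
[0.1, -0.0, 0.1] [-0.01, 0.04, -0.05]
[0.1, -0.0, 0.1] [-0.01, 0.03, 2.39]
```

View pics/wrist9.png

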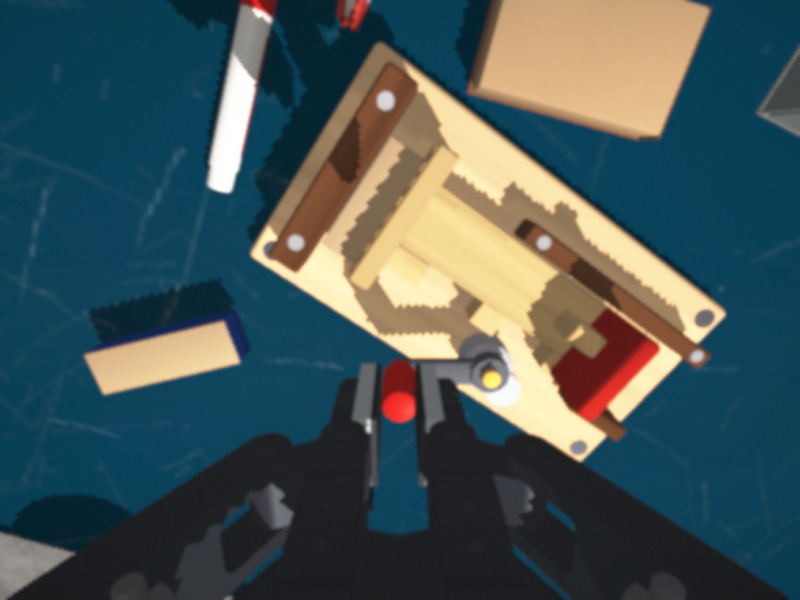

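View pics/scene9.png

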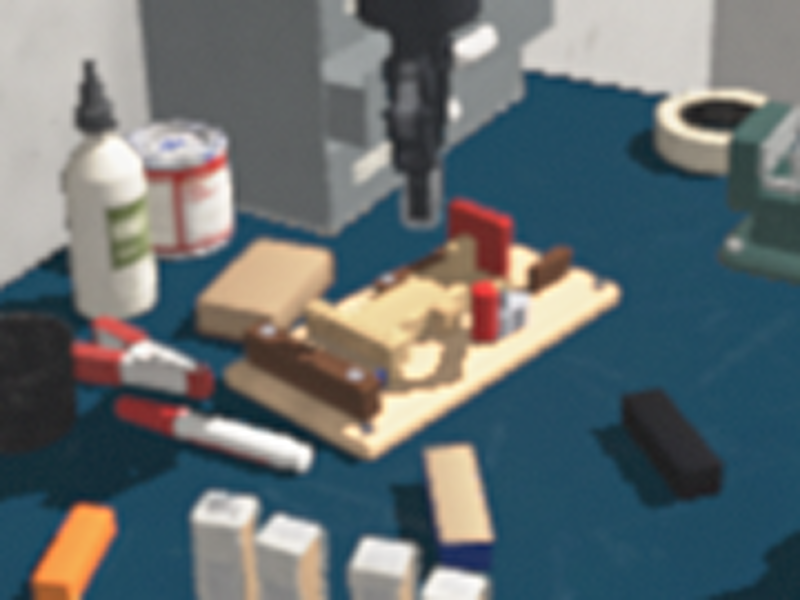

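Call:
{"op": "step_arm", "data": {"steps": [[0,0,0,0,0.04,1.2,-0.72],[0,0,0,0,0.04,2.37,-0.72],[0,0,0,0,0.04,2.37,-0.72],[0,0,0,0,0.04,2.37,-0.72]]}}

```text
time: 11.6
position: [0.4165, 0.3931, 0.0485]
tool_rot: [3.14, -0.001, 0.896]
wrist_force: [0.4, 1.0, 0.7]
finger_gap: 0.0123
```

```bash
python3 - <<'E'
from cell import env, eyes
import cv2
from h import *
o=env.get_obs(); print({k:o[k] for k in('time','position','tool_rot','finger_gap','wrist_force')})
im=eyes.get_image('wrist')['pixels'][:,:,::-1]
cv2.imwrite(f'pics/wrist10.png',cv2.resize(im,(800,600),interpolation=cv2.INTER_CUBIC))
rows(o,[grip_t(p,18) for p in np.arange(35,92,7)])
E
```

```text
{'time': 11.6, 'position': array([0.4165014 , 0.39306177, 0.04853261]), 'tool_rot': array([ 3.13971399e+00, -1.40750723e-03,  8.95827436e-01]), 'finger_gap': 0.012313570807343062, 'wrist_force': array([0.39586584, 1.02661553, 0.7095422 ])}
[0.1, -0.1, 0.1] [-0.64, -0.03, 0.05]
[0.1, -0.1, -6.9] [-0.85, -0.09, 0.05]
[0.1, -0.1, -13.9] [-1.06, -0.13, 0.05]
[0.1, -0.1, -20.9] [-1.28, -0.14, 0.05]
[0.1, -0.1, -27.9] [-1.49, -0.12, 0.05]
[0.1, -0.0, -34.9] [-1.71, -0.08, 0.05]
[0.1, -0.0, -41.9] [-1.91, -0.01, 0.05]
[0.1, -0.0, -48.9] [-2.11, 0.08, 0.05]
[0.1, -0.0, -55.9] [-2.29, 0.2, 0.05]
```

View pics/wrist10.png

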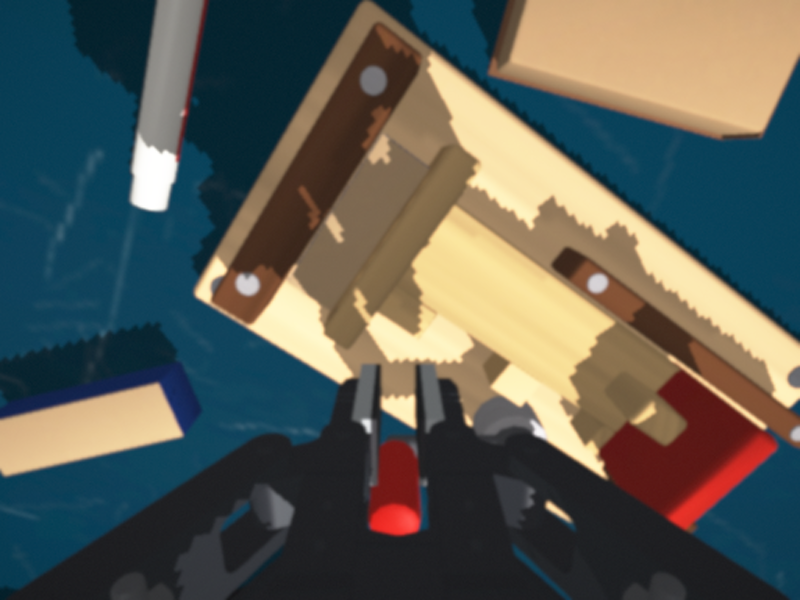

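Call:
{"op": "step_arm", "data": {"steps": [[0,0,0,-0.5,-0.03,0.05,-0.72],[0,0,-4,-0.7,-0.06,0.05,-0.72],[0,0,-10,-0.95,-0.11,0.05,-0.72],[0,0,-17,-1.17,-0.14,0.05,-0.72],[0,0,-24,-1.38,-0.13,0.05,-0.72],[0,0,-31,-1.6,-0.1,0.05,-0.72],[0,0,-38,-1.81,-0.05,0.05,-0.72],[0,0,-45,-2.01,0.03,0.05,-0.72],[0,0,-45,-2.01,0.03,0.05,-0.72]]}}

```text
time: 12.78
position: [0.3794, 0.346, 0.0487]
tool_rot: [3.138, -0.002, 1.679]
wrist_force: [-2.2, 1.0, 3.1]
finger_gap: 0.0118
```

```bash
python3 - <<'E'
from cell import env, eyes
import cv2
from h import *
o=env.get_obs(); print({k:o[k] for k in('time','position','tool_rot','finger_gap','wrist_force')})
im=eyes.get_image('wrist')['pixels'][:,:,::-1]
cv2.imwrite(f'pics/wrist11.png',cv2.resize(im,(800,600),interpolation=cv2.INTER_CUBIC))
rows(o,[grip_t(p,18) for p in np.arange(80,146,7)])
E
```

```text
{'time': 12.775, 'position': array([0.37937389, 0.34602043, 0.04866722]), 'tool_rot': array([ 3.13776704e+00, -1.84847327e-03,  1.67909435e+00]), 'finger_gap': 0.011841847868664759, 'wrist_force': array([-2.22768297,  1.03477416,  3.07874823])}
[0.2, -0.1, 0.0] [-0.01, 0.01, 0.06]
[0.2, -0.1, -7.0] [-0.22, -0.05, 0.05]
[0.2, -0.1, -14.0] [-0.43, -0.09, 0.05]
[0.2, -0.1, -21.0] [-0.65, -0.09, 0.05]
[0.2, -0.1, -28.0] [-0.86, -0.08, 0.05]
[0.2, -0.0, -35.0] [-1.07, -0.03, 0.05]
[0.2, -0.0, -42.0] [-1.28, 0.04, 0.05]
[0.3, -0.0, -49.0] [-1.47, 0.13, 0.05]
[0.3, 0.0, -56.0] [-1.66, 0.25, 0.05]
[0.3, 0.0, -63.0] [-1.82, 0.39, 0.05]
```

View pics/wrist11.png

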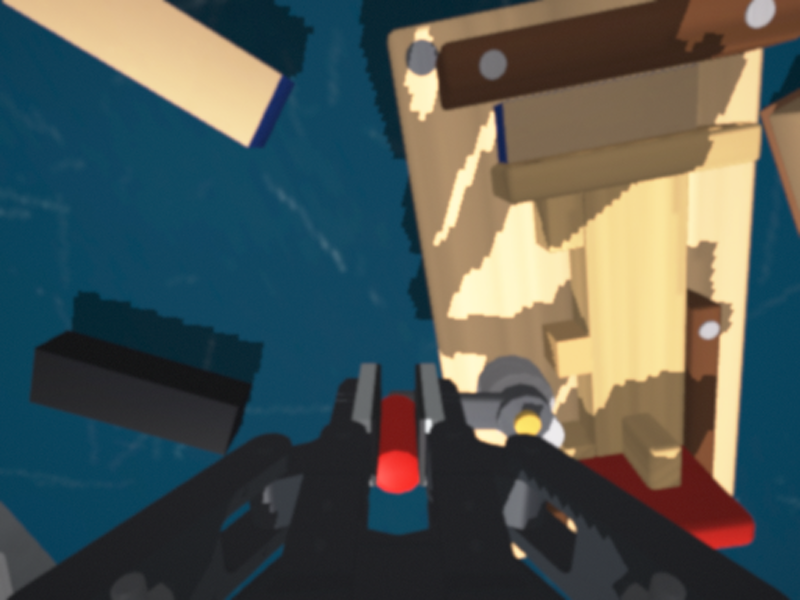

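Call:
{"op": "step_arm", "data": {"steps": [[0,0,-7,-0.22,-0.05,0.05,-0.72],[0,0,-14,-0.43,-0.09,0.05,-0.72],[0,0,-21,-0.65,-0.09,0.05,-0.72],[0,0,-28,-0.86,-0.08,0.05,-0.72],[0,0,-35,-1.07,-0.03,0.05,-0.72],[0,0,-42,-1.28,0.04,0.05,-0.72],[0,0,-49,-1.47,0.13,0.05,-0.72],[0,0,-56,-1.66,0.25,0.05,-0.72],[0,0,-61,-1.78,0.35,0.05,-0.72],[0,0,-61,-1.78,0.35,0.05,-0.72]]}}

```text
time: 14.08
position: [0.3952, 0.2935, 0.0472]
tool_rot: [3.14, 0.002, 2.741]
wrist_force: [-3.2, -0.2, 2.1]
finger_gap: 0.012
```

```bash
python3 - <<'E'
from cell import env, eyes
import cv2
from h import *
o=env.get_obs(); print({k:o[k] for k in('time','position','tool_rot','finger_gap','wrist_force')})
im=eyes.get_image('wrist')['pixels'][:,:,::-1]
cv2.imwrite(f'pics/wrist12.png',cv2.resize(im,(800,600),interpolation=cv2.INTER_CUBIC))
rows(o,[grip_t(p,18) for p in (139,142,145,147)])
E
```

```text
{'time': 14.075, 'position': array([0.39515429, 0.29353445, 0.04723594]), 'tool_rot': array([3.13973688e+00, 1.78836610e-03, 2.74067218e+00]), 'finger_gap': 0.01198631885157673, 'wrist_force': array([-3.21835712, -0.21416247,  2.07229069])}
[0.1, 0.1, 1.8] [0.06, 0.04, 0.01]
[0.1, 0.1, -1.2] [-0.03, 0.01, 0.01]
[0.1, 0.1, -4.2] [-0.12, -0.01, 0.01]
[0.1, 0.1, -6.2] [-0.18, -0.03, 0.01]
```

View pics/wrist12.png

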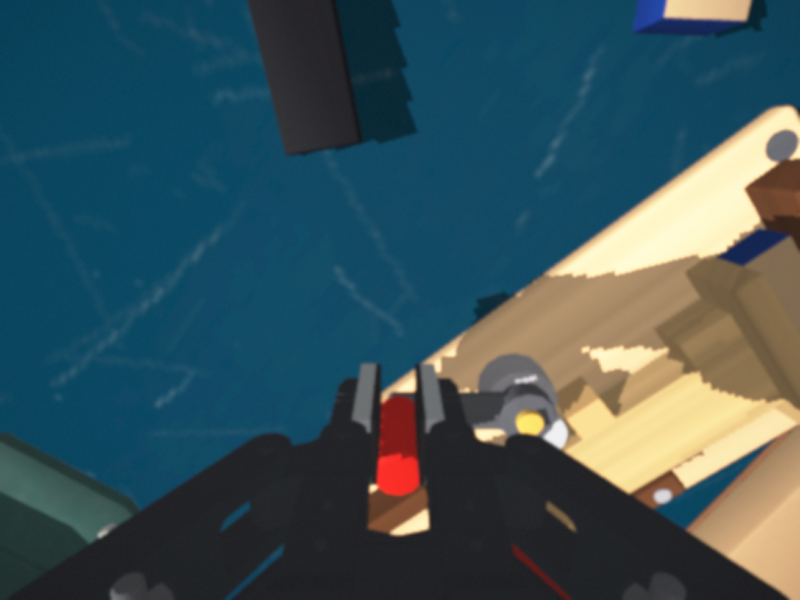

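Call:
{"op": "step_arm", "data": {"steps": [[0,0,-3,-0.1,0,0,-0.72],[0,0,-5,-0.18,-0.02,0,-0.72],[0,0,-6,-0.26,-0.03,0,-0.72],[0,0,-6,-0.26,-0.03,0,-0.72]]}}

```text
time: 14.62
position: [0.3987, 0.2902, 0.0468]
tool_rot: [-3.141, -0.004, 2.842]
wrist_force: [-9.6, 3.8, 4.4]
finger_gap: 0.0122
```

```bash
python3 - <<'E'
from cell import env, eyes
from h import *
o=env.get_obs(); print({k:o[k] for k in('time','position','tool_rot','finger_gap','wrist_force')})
rows(o,[grip_t(p,18) for p in (142,145,147)])
E
```

```text
{'time': 14.625, 'position': array([0.39868483, 0.29017422, 0.04680635]), 'tool_rot': array([-3.14145362, -0.00414957,  2.8415554 ]), 'finger_gap': 0.01224459103156444, 'wrist_force': array([-9.59386971,  3.80117801,  4.36063108])}
[-0.0, -0.2, 4.6] [0.12, 0.08, -0.01]
[-0.0, -0.2, 1.6] [0.03, 0.05, -0.01]
[-0.0, -0.2, -0.4] [-0.03, 0.02, -0.01]
```

At the stop (10 N, about 146°). Back off, lift and look.

Call:
{"op": "step_arm", "data": {"steps": [[0,0,0,0.5,0,0,-0.72],[0,0,0,0.9,0,0,-0.72],[0,0,0,0.9,0,-1.5,-0.72],[0,0,0,0.9,0,-3,-0.72],[0,0,0,0,0,-5,-0.72],[0,0,0,-2,0,-6,-0.72],[0,0,0,-3,1.3,-6,-0.72],[0,0,0,-3.2,1.3,-6,-0.72],[0,0,0,-3.2,1.3,-6,-0.72]]}}

```text
time: 15.75
position: [0.5017, 0.2983, 0.2253]
tool_rot: [-3.139, -0.006, 2.841]
wrist_force: [-0.1, -0.6, -0.2]
finger_gap: 0.0122
```

```bash
python3 - <<'E'
from cell import env, eyes
import cv2,pickle
from h import *
o=env.get_obs(); print({k:o[k] for k in('time','position','tool_rot','finger_gap','wrist_force')})
im=eyes.get_image('wrist'); pickle.dump(im,open('w13.pkl','wb'))
cv2.imwrite(f'pics/wrist13.png',cv2.resize(im['pixels'][:,:,::-1],(800,600),interpolation=cv2.INTER_CUBIC))
s=1.5625
pr=lambda x,y,z:(proj(im,[*jw(x,y),z])*s).round(0)
print('grip@0',pr(50*np.cos(np.radians(145)),42+50*np.sin(np.radians(145)),.073),'bar top corners home',pr(95.5,33,.028),pr(95.5,-33,.028),'jaw face top ends',pr(95,40,.044),pr(95,-40,.044),'fence face',pr(117,55,.038),'plate top back',pr(-42,25,.073),pr(-42,-25,.073))
E
```

```text
{'time': 15.75, 'position': array([0.50167858, 0.2983114 , 0.22530273]), 'tool_rot': array([-3.13937175, -0.00563241,  2.84127207]), 'finger_gap': 0.012236998315641283, 'wrist_force': array([-0.08666063, -0.62551907, -0.17129918])}
grip@0 [338. 153.] bar top corners home [538.  87.] [580. 169.] jaw face top ends [539.  74.] [593. 179.] fence face [556.  34.] plate top back [377. 215.] [418. 277.]
```

View pics/wrist13.png

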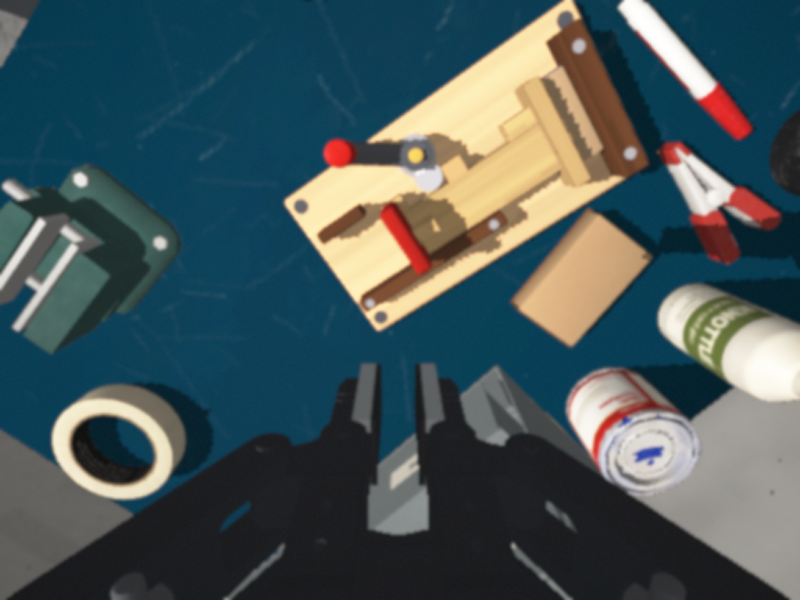

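```bash
python3 - <<'E'
import pickle
from h import *
im=pickle.load(open('w13.pkl','rb'));s=1.5625
for u,v in((564,67),(604,153)): print(RJ.T@(onz(im,(u+.5)/s-.5,(v+.5)/s-.5,.028)[:2]*1000-OR))
from cell import env
env.job_done()
E
```

```text
[116.24135845  34.10258654]
[114.8064908 -32.1644711]
the job is handed in; nothing more can be done
```

The jig is closed on the blue bar and the job is handed in; the run took about 16 s of the 64 s. I pushed only with nearly shut fingertips, in this order:

1. **Lever out:** I swung it clockwise to its stop at about 35°, where the force rose to about 10 N.
2. **Slide forward:** I pushed it by the red plate to its hard stop. The force rose to about 20 N with no further movement.
3. **Lever back:** I swung it to its stop at about 146°, again at about 10 N, then backed off and lifted clear.

Last checks, all from the wrist picture taken after lifting clear:
- **Lever:** the grip is within about a pixel of where it should be with the cam at 0.
- **Slide:** the jaw face is within about 3 px of where it should be when fully forward.
- **Bar:** its fence-side edge measures x ≈ 115–116 mm and y from −32 to +34 mm. That puts the centre at about x = 105 mm, y = +1 mm, which is home within measuring error.
- **Things round the jig:** they looked to be where they started, judged by eye and not measured.
- **Robot:** the fingers are well above the jig and the wrist force is near zero.

No check failed. At the start the cam was already at about 0.16 rad and the slide about 8–10 mm forward, both within the stated play, so this did not change the plan.

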